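Press the star puzzle together

ROBOT

A 6-joint arm with a two-finger parallel gripper is mounted at the origin on the work surface. World frame = base frame: x ahead of the robot, y to its left, z up, the work surface at z = 0. Lengths are in mm, angles in degrees, forces in N, time in s.
With the tool pointing down it reaches from about 250 to 800 mm from the base axis. Payload 3.9 kg.
Tool frame: the origin (TCP) lies on the centre line of the jaws, within the pads' length; the fingertips stand manip.tip_reach ahead of it and the grasp point (between the pads) lies 5 mm behind it (manip.tip_reach is the distance from the TCP to the fingertips, in mm); z points along the fingers, y is the line along which they close (so a half turn about z gives the same grasp; the last joint's range is limited). The gripper opens to 85 mm and grips with 20 to 120 N. Pads are 22 mm wide; open, the fingers measure 114 mm over their backs; the gripper's body (76 mm by 85 mm) begins 54 mm behind the grasp point. The pads swing forward as they close: fully open they stand 13 mm farther back than shut.
Start: joints at [-71.219, 14.897, -7.913, 67.191, 0, 90], TCP at [169.025, -497.037, 245.304] pointing down, gripper open.
Joint ranges: [-159.42, 159.42], [-47.68, 98.78], [-73.54, 78.23], [-108.79, 121.32], [-90, 84.71], [-180, 180]. Speed limits (degrees/s): [147.25, 147.25, 180, 180, 180, 180].

INTERFACE

Orientations are given as [roll, pitch, yaw] about the fixed x, y, z axes, in that order (R = Rz(yaw) Ry(pitch) Rx(roll)).
In Python, from rig import read_state, eyes, order, manip gives the robot as it stands.
- The arm moves only by the shell command python3 -m jog 'ROWS' [FORCE]. ROWS is JSON, a list that holds one entry, the list of rows, each a list of 7 numbers: the shift along the tool's x, y, z in m, then the turn, a rotation vector about the tool's x, y, z in rad, then the opening in per cent of the stroke, from 0 (shut) to 100 (fully open). A call has 1 to 5 rows; each row is the pose to reach, as a shift and turn from the pose commanded when the call began, along the tool's axes at that moment; what a row does not reach only later rows make up. A row lasts 1/10 s, in which the tool goes at most 50 mm and 8.59 degrees, less where a joint would pass 70% of its speed; a pose out of reach is approached as far as the arm can. A call with a gripper value outside its range is refused whole. The fingers move at their own pace and stop on an object; FORCE is the grip in N (left out, the last holds). Time passes only in rows, so rows that repeat a pose let the fingers close. It gives the time, the measured TCP pose, the force, the opening and the grip force at its end, in the units of the state.
- read_state(): the state, without advancing time (a new reading comes with each control period).
- eyes.grab_frame(name): name is "scene" or "side" or "wrist"; returns a dict with "image" (420x560x3 uint8, blue, green, red), "range_z" (420x560 float32, mm along the optical axis (not along the pixel's ray), 0 where there is no reading), "mtx" (3x3 intrinsics, pixels), "origin" and "rotation" of the camera in the world. Camera axes: x right, y down, z forward; pixel columns grow to the right and rows downward; lengths in mm; the calibration is good to about 2 mm. A picture is of the moment at which its call begins.
- order.sign_off(): hands the job in; it is judged then, once.
The state is a dict: "time": time; "qpos": joint angles; "qvel": joint speeds; "tau": joint torques, N m; "tcp_pos": TCP position; "orientation": TCP orientation; "contact_force": force on the tool from outside, world axes, zero at the start; "torque": the same for the moment, N m; "finger_gap": opening from 0.0 (shut) to 1.0 (fully open); "grasp_force": force on a finger pad.
Only numpy, scipy, OpenCV 4.12 (cv2) and the standard library are available. Lean on these libraries where they do the work, as an engineer would, in place of code of your own. Each camera call takes 0.05 s, during which the arm holds its last target. There are 200 camera calls.

TASK

Lay the loose red star layer squarely on top of the two puzzle layers waiting on the craft press, letting go of it there. Then push the press's yellow pedal fully down to its stop so that the pad presses the pile, hold it down for about a second and let it spring back up. The pile must end neat and still under the press, and the other toys must stay where they are.

Things in the scene. Friction and masses are not known exactly. Their poses are not given: they have to be found in the camera images.
- red_layer: Red acrylic top layer of the puzzle, a flat slab 84 (own x) x 52 (own y) x 12 (z) mm, 62 g, with a yellow eight-pointed star painted on top; starts flat on the windowsill. Origin: centre of its underside, z up.
- blue_layer: Blue layer, same 84 x 52 x 12 mm slab, loose, lying on the plywood layer on the press bed. Origin: centre of its underside; its top is 12 mm above that. x is its long axis. The red layer goes on it, edges flush; either way round will do.
- base_layer: Plywood bottom layer, same 84 x 52 x 12 mm slab, loose on the press bed, under the blue one. Origin: centre of its underside.
- press: Craft press fixed to the sill; pale wooden base 16 mm high spans own x -90 to 120, own y -125 to 125 mm. Origin on the sill; own +x points away from the robot at yaw 0. Bed with the pile at own (0, 70), pedal at own y -70. At the back: green gear housing, own x 63 to 105, y -33 to 37, 68 mm high; two green cheeks 78 mm high at own x 80, y 44 and 96, holding the presser arm.
- press_bed (a point): Centre of the press bed on the top of the base plate, 16 mm above the sill, axes as the press. The pile lies here within some mm.
- pedal_tread (a point): Point on the pedal's upper face where to press, on its midline, 20 mm from its toe and 110 mm from its hinge; moves with the pedal. Yellow pedal with black ribs, 130 x 60 x 8 mm, hinged at its far end (press own x 80, z 34 mm); its toe, towards press -x, is raised at rest. This point is about 79 mm above the sill at rest, 38 mm at the stop.
- pedal (a joint): Pedal angle, rad: 0 at rest (raised), 0.38 at its stop (level). A spring pushes it back; at the tread, about 3 N starts it and 8 to 14 N hold it at the stop.
- press_pad: Black round sprung rubber pad, 32 mm across, near the end of the 84 mm aluminium presser arm; origin on the arm, 14 mm behind the pad's face. Hinged 64 mm up behind the pile (press own x 80), the arm stands upright at rest, up to 150 mm; geared to the pedal, it swings towards own -x and lays the pad on the pile as the pedal reaches its stop. Do not hit it; carry things over it.
- spinning_top: Bystander: chrome spinning top standing on its foot, 62 mm across, 58 mm high. Origin under its centre.
- marble_bowl: Bystander: white ceramic bowl of marbles, 90 mm across, 42 mm high. Origin under its centre.
- crayon_case: Bystander: blue plastic flip-top crayon case standing open, 110 x 170 mm, box 34 mm high, lid up to 126 mm at its +x side. Origin under its centre.
- nesting_boxes: Bystander: tower of three wooden nesting boxes, 110 mm square at the foot, 150 mm high. Origin under its centre.
There are look-alikes about, which are no part of the job. What is meant by the red_layer is not pink, and is the smaller of those in its own colour.

How it is judged (in metres and radians):
On the way, in this order (a step that is already met when the one before it is completed fails the run):
1. the red layer lies flat and squarely on the blue one (within 7 mm each way and 7 degrees), let go, the pile on the press bed (x of red_layer in the frame of blue_layer between -0.007 and 0.007 m and y of red_layer in the frame of blue_layer between -0.007 and 0.007 m and z of red_layer in the frame of blue_layer between 0.009 and 0.015 m and angle between the x axis of red_layer and the x axis of blue_layer, either way round below 0.12 rad and angle between red_layer's own z axis and vertical below 0.06 rad and horizontal distance between blue_layer and base_layer below 0.008 m and angle between the x axis of blue_layer and the x axis of base_layer, either way round below 0.12 rad and z of blue_layer in the frame of base_layer between 0.009 and 0.015 m and horizontal distance between red_layer and press_bed below 0.02 m and contact force between the fingers and red_layer below 0.1 N and linear speed of red_layer below 0.02 m/s), for 0.2 s.
2. the pedal is held at its stop (beyond 0.35 rad) with the pad pressing on the red layer, for 0.4 s (value of joint pedal above 0.35 rad and contact force between press_pad and red_layer above 0.4 N), for 0.4 s.
At the end, for the whole second after the job is handed in: The red layer lies flat on the blue layer (within 8 mm along and across, and 7 degrees), the blue on the plywood one (within 8 mm and 7 degrees), the pile centred within 20 mm of the press bed's centre and at rest, and the pedal sprung back up (below 0.05 rad) (x of red_layer in the frame of blue_layer between -0.008 and 0.008 m and y of red_layer in the frame of blue_layer between -0.008 and 0.008 m and z of red_layer in the frame of blue_layer between 0.009 and 0.015 m and angle between the x axis of red_layer and the x axis of blue_layer, either way round below 0.12 rad and angle between red_layer's own z axis and vertical below 0.06 rad and horizontal distance between blue_layer and base_layer below 0.008 m and angle between the x axis of blue_layer and the x axis of base_layer, either way round below 0.12 rad and z of blue_layer in the frame of base_layer between 0.009 and 0.015 m and horizontal distance between red_layer and press_bed below 0.02 m and value of joint pedal below 0.05 rad and linear speed of each of red_layer, blue_layer, base_layer below 0.01 m/s); the robot touches nothing.
It fails at once if another toy is moved by more than 30 mm (distance of any of spinning_top, marble_bowl, crayon_case, nesting_boxes from where it was at the start of the episode above 0.03 m).
It fails at once if the bowl, the tower or the spinning top is tipped by more than 17 degrees (angle between any of marble_bowl, nesting_boxes, spinning_top's own z axis and vertical above 0.3 rad).
It also fails if it takes over 45 s, if anything falls off the work surface, if the arm or the gripper's body presses on something with over 40 N, if the wrist force passes 120 N, or if a joint passes its speed limit or range.

## Working session

There is one attempt and no reset: what is moved stays moved. The work goes in short steps, Python scripts to look and compute and a shell command to move; the robot and the scene stay as the last step left them, time stands still between calls to the robot, and variables do not carry over. Pictures are saved under pics/ and viewed, at most 10 in all, crops included, and the job is handed in when it is done.

```bash
ls; mkdir -p pics; cat > h.py <<'E'
import numpy as np, cv2
from rig import read_state, eyes, order, manip
def grab(n):
    f=eyes.grab_frame(n); np.savez(''+n+'.npz',**f); return f
def world(f,u,v,z=None):
    K=np.array(f["mtx"]);R=np.array(f["rotation"]);o=np.array(f["origin"]).ravel()
    d=np.linalg.inv(K)@np.array([u,v,1.0])
    if z is None: s=float(f["range_z"][int(round(v)),int(round(u))])
    else: s=(z-o[2])/(R@d)[2]
    return o+R@d*s
E
python3 - <<'E'
from h import *
for n in("scene","side"):
    f=grab(n); print(n,f["origin"],f["rotation"]); cv2.imwrite(f"pics/{n}0.png",f["image"])
s=read_state(); print(s, manip.tip_reach)
E
```

```text
pics
scene [1330.07576692  188.56211775  801.03522747] [-130.82531602    0.88917325  107.06983522]
side [ 72.12233348 738.02552972 685.33909236] [-123.18404451   -0.97943437 -149.23684473]
{'time': 0.1, 'qpos': array([-7.12190157e+01,  1.49327803e+01, -7.97956659e+00,  6.71913699e+01,
       -3.27131244e-04,  9.00002670e+01]), 'qvel': array([-0.01434854, -0.17534754,  0.11553471,  0.00260584, -0.04701261,
       -0.08796968]), 'tau': array([ 5.33863658e-05, -4.06509304e+01,  2.54527062e+01,  1.01005897e-02,
       -2.30432232e-05, -1.80786373e-06]), 'tcp_pos': array([ 168.82741844, -496.47275888,  244.53278957]), 'orientation': array([-1.79896283e+02,  3.27613954e-04,  1.87807180e+01]), 'contact_force': array([ 0.24087675, -0.18447924, -0.40373571]), 'torque': array([ 0.01493624,  0.07139228, -0.04096708]), 'grasp_force': 0.0, 'finger_gap': 1.0027177914004517} 14.0
```

```bash
sed -i 's/R=np.array(f\["rotation"\])/R=Rot.from_euler("xyz",f["rotation"],degrees=True).as_matrix()/; 1a from scipy.spatial.transform import Rotation as Rot' h.py; cat h.py | head -12
```

```text
import numpy as np, cv2
from scipy.spatial.transform import Rotation as Rot
from rig import read_state, eyes, order, manip
def grab(n):
    f=eyes.grab_frame(n); np.savez(''+n+'.npz',**f); return f
def world(f,u,v,z=None):
    K=np.array(f["mtx"]);R=Rot.from_euler("xyz",f["rotation"],degrees=True).as_matrix();o=np.array(f["origin"]).ravel()
    d=np.linalg.inv(K)@np.array([u,v,1.0])
    if z is None: s=float(f["range_z"][int(round(v)),int(round(u))])
    else: s=(z-o[2])/(R@d)[2]
    return o+R@d*s
```

View pics/scene0.png

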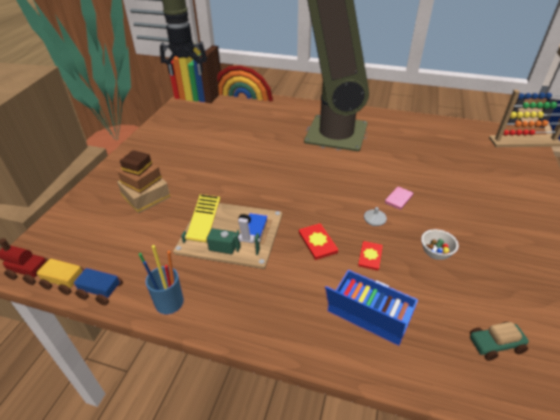

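View pics/side0.png

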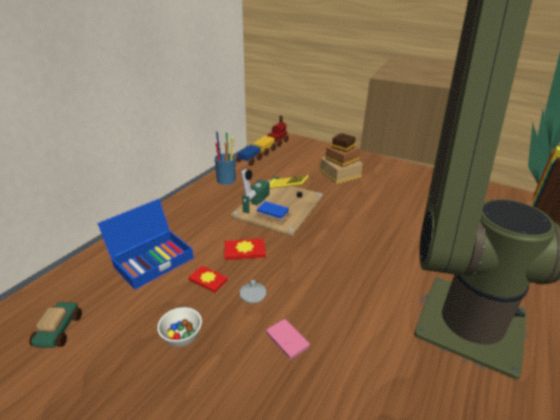

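The scene picture shows two red slabs with stars: a larger one at (318,241) and a smaller one at (371,255), plus a pink one at (399,197). The press is centred near (230,230), with blue at (252,225) and the pedal at (204,218). Next I measure them.

```bash
cat >> h.py <<'E'
def rect(f,mask,z):
    n,l,st,c=cv2.connectedComponentsWithStats(mask.astype(np.uint8))
    for i in range(1,n):
        if st[i,4]<60: continue
        vs,us=np.where(l==i)
        P=np.array([world(f,u,v,z)[:2] for u,v in zip(us,vs)],np.float32)
        Z=[world(f,u,v)[2] for u,v in zip(us[::7],vs[::7])]
        (cx,cy),(a,b),t=cv2.minAreaRect(P)
        if a<b: a,b,t=b,a,t+90
        t=(t+90)%180-90
        print("px",c[i].round(),"n",st[i,4],"xy %.0f %.0f size %.0f x %.0f long-axis yaw %.1f zmed %.0f"%(cx,cy,a,b,t,np.median(Z)))
def hsv(f): return cv2.cvtColor(f["image"],cv2.COLOR_BGR2HSV)
E
python3 - <<'E'
from h import *
for n in("scene","side"):
    f=dict(np.load(n+'.npz')); H=hsv(f); h,s,v=[H[...,i].astype(int) for i in range(3)]
    red=((h<6)|(h>173))&(s>190)&(v>110); yel=(h>20)&(h<35)&(s>170)&(v>150)
    m=cv2.morphologyEx(((red|yel)).astype(np.uint8),cv2.MORPH_CLOSE,np.ones((3,3)))
    print(n,'red'); rect(f,m,12)
    print('blue'); rect(f,(h>100)&(h<125)&(s>180)&(v>80),40)
    print('pale'); rect(f,(h>10)&(h<28)&(s>40)&(s<140)&(v>140),16)
f=dict(np.load('scene.npz'))
for p in [(205,197),(203,218),(282,208),(267,262),(178,255),(223,240),(245,218),(140,185),(136,160),(375,217),(439,243),(372,305)]: print(p,world(f,*p).round())
f=dict(np.load('side.npz'))
print('side')
for p in [(253,292),(180,327),(341,160),(150,255),(273,209),(246,177),(233,212),(293,232),(323,194)]: print(p,world(f,*p).round())
E
```

```text
scene red
px [185.  78.] n 208 xy -279 -769 size 453 x 30 long-axis yaw 31.0 zmed 100
px [251.  74.] n 104 xy -371 -465 size 313 x 69 long-axis yaw 56.9 zmed 122
px [175.  87.] n 94 xy -179 -771 size 237 x 20 long-axis yaw 32.4 zmed 55
px [519. 132.] n 68 xy -160 646 size 107 x 14 long-axis yaw -74.4 zmed 45
px [318. 242.] n 518 xy 581 59 size 113 x 66 long-axis yaw 38.0 zmed 16
px [ 19. 260.] n 501 xy 862 -674 size 133 x 55 long-axis yaw 82.6 zmed 52
px [ 59. 270.] n 496 xy 868 -543 size 92 x 56 long-axis yaw 89.3 zmed 50
blue
px [256. 224.] n 217 xy 592 -107 size 71 x 39 long-axis yaw 18.5 zmed 40
px [368. 311.] n 1939 xy 763 212 size 181 x 119 long-axis yaw 75.5 zmed 53
pale
px [8. 7.] n 212 xy -1029 -2514 size 410 x 116 long-axis yaw 44.6 zmed 236
px [19. 31.] n 143 xy -615 -2018 size 251 x 130 long-axis yaw 14.8 zmed 125
px [22. 45.] n 230 xy -401 -1830 size 319 x 91 long-axis yaw 3.6 zmed 57
px [22. 73.] n 1544 xy -141 -1550 size 653 x 239 long-axis yaw 44.6 zmed 248
px [298.  84.] n 960 xy -338 -284 size 326 x 287 long-axis yaw 9.8 zmed -750
px [398.  97.] n 596 xy -338 172 si
[... 2846 characters left out ...]
ed 0
px [ 50. 318.] n 403 xy 786 485 size 58 x 42 long-axis yaw -58.7 zmed 51
(205, 197) [ 571. -265.   81.]
(203, 218) [ 631. -247.   59.]
(282, 208) [472. -72.   3.]
(267, 262) [680. -51.  -1.]
(178, 255) [ 725. -283.    1.]
(223, 240) [ 697. -159.   66.]
(245, 218) [ 680. -102.  141.]
(140, 185) [ 578. -465.   85.]
(136, 160) [ 549. -478.  150.]
(375, 217) [473. 196.  36.]
(439, 243) [529. 364.  39.]
(372, 305) [741. 225.   6.]
side
(253, 292) [446. 206.  36.]
(180, 327) [519. 367.  34.]
(341, 160) [ 515. -445.   83.]
(150, 255) [776. 210.   2.]
(273, 209) [ 587. -110.   39.]
(246, 177) [669. -91. 133.]
(233, 212) [698. -58.  18.]
(293, 232) [496. -72.  12.]
(323, 194) [ 523. -331.    0.]
```

Red layer is at about (582,206), yaw ~1°. Blue is at about (588,-107), and the press yaw is about 4°. I travel towards a point above the red layer.

```bash
cat >> h.py <<'E'
def to(x,y,z,yaw):
    s=read_state(); R=Rot.from_euler("xyz",s["orientation"],degrees=True)
    T=Rot.from_euler("xyz",[180,0,yaw],degrees=True)
    print("t",s["time"],"tcp",s["tcp_pos"].round(1),s["orientation"].round(1),"F",s["contact_force"].round(1),"gap",round(s["finger_gap"],3))
    print("shift m",(R.inv().apply(np.array([x,y,z])-s["tcp_pos"])/1000).round(4),"turn",(R.inv()*T).as_rotvec().round(4))
E
python3 -m jog '[[[0.608,-0.536,0.04,0,0,0,100],[0.608,-0.536,0.04,0,0,0,100],[0.608,-0.536,0.04,0,0,0,100],[0.608,-0.536,0.04,0,0,0,100],[0.608,-0.536,0.04,0,0,0,100]]]'
python3 -c "
from h import *
to(560,200,220,1)"
```

```text
time: 0.6
tcp_pos: [293.5, -278.5, 232.6]
orientation: [-180.0, -0.0, 18.7]
contact_force: [1.0, -0.7, 0.4]
finger_gap: 1.001
grasp_force: 0.0
t 0.6 tcp [ 293.5 -278.5  232.6] [-180.    -0.    18.7] F [ 1.  -0.7  0.4] gap 1.001
shift m [ 0.4061 -0.3676  0.0128] turn [-3.000e-04 -0.000e+00  3.094e-01]
```

```bash

python3 -m jog '[[[0.406,-0.368,0.01,0,0,0.31,100],[0.406,-0.368,0.01,0,0,0.31,100],[0.406,-0.368,0.01,0,0,0.31,100],[0.406,-0.368,0.01,0,0,0.31,100],[0.406,-0.368,0.01,0,0,0.31,100]]]'
python3 -c "
from h import *
to(560,200,220,1)"
```

```text
time: 1.1
tcp_pos: [405.9, -77.4, 228.7]
orientation: [180.0, -0.0, 1.0]
contact_force: [1.6, -0.2, -0.6]
finger_gap: 1.004
grasp_force: 0.0
t 1.1 tcp [405.9 -77.4 228.7] [180.  -0.   1.] F [ 1.6 -0.2 -0.6] gap 1.004
shift m [ 0.159  -0.2747  0.0086] turn [ 0.0002 -0.      0.0001]
```

```bash

python3 -m jog '[[[0.155,-0.27,0.01,0,0,0,100],[0.155,-0.27,0.01,0,0,0,100],[0.155,-0.27,0.01,0,0,0,100],[0.155,-0.27,0.01,0,0,0,100],[0.155,-0.27,0.01,0,0,0,100]]]'
python3 -m jog '[[[0.0,-0.03,0.0,0,0,0,100],[0.0,-0.03,0,0,0,0,100],[0.0,-0.03,0,0,0,0,100]]]'
python3 - <<'E'
from h import *
f=grab("wrist"); cv2.imwrite("pics/w1.png",f["image"]); print(f["origin"],f["rotation"])
H=hsv(f); h,s,v=[H[...,i].astype(int) for i in range(3)]
m=((h<6)|(h>173))&(s>170)&(v>90)
rect(f,m,12)
to(570,206,120,0)
E
```

```text
time: 1.6
tcp_pos: [522.4, 50.3, 220.7]
orientation: [-178.1, 0.1, 4.4]
contact_force: [0.3, -0.4, 0.3]
finger_gap: 0.998
grasp_force: 0.0
time: 1.9
tcp_pos: [519.5, 63.8, 222.1]
orientation: [-177.4, 0.2, 5.6]
contact_force: [0.6, 0.4, -0.2]
finger_gap: 1.001
grasp_force: 0.0
[602.63959971  65.7277681  349.97814063] [161.38242502   2.4771221  -84.46770168]
px [141.  86.] n 4285 xy 586 198 size 83 x 53 long-axis yaw 0.0 zmed 11
px [298. 114.] n 7154 xy 575 57 size 109 x 67 long-axis yaw 38.3 zmed 15
t 1.95 tcp [519.6  63.6 222.3] [-1.774e+02  1.000e-01  5.500e+00] F [-0.2 -0.4 -0.5] gap 1.002
shift m [ 0.0641 -0.1322  0.1082] turn [-0.0449  0.0043  0.0963]
```

View pics/w1.png

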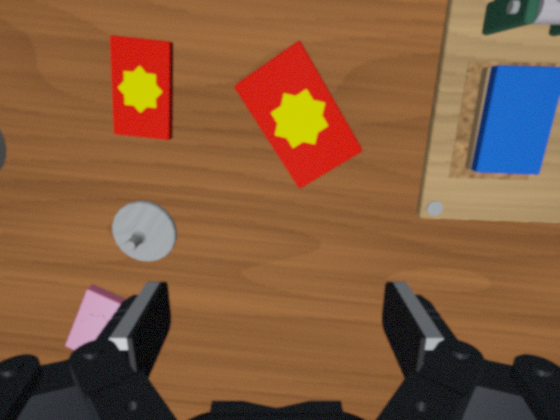

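The wrist view shows the small red layer at (141,86), the big one at (298,114), and the blue layer at (522,120) on the press. The arm has lagged behind its targets, so I check the joints.

```bash
python3 -c "
from h import *
s=read_state();print(s['qpos'].round(1),s['qvel'].round(1),s['tau'].round(1))
f=dict(np.load('wrist.npz'));H=hsv(f); h,S,v=[H[...,i].astype(int) for i in range(3)]
rect(f,(h>100)&(h<125)&(S>180)&(v>80),40)
for p in [(545,66),(535,175),(493,66),(474,172)]: print(world(f,*p,40).round(),world(f,*p).round())"
```

```text
[  5.5  15.5 -10.7  64.    2.6 179.9] [-0.4 -0.3  0.1 -0.2  0.1  0.1] [  0.3 -40.3  25.1  -0.    0.2  -0. ]
px [517. 119.] n 7224 xy 593 -114 size 81 x 54 long-axis yaw 3.8 zmed 40
[ 635. -123.   40.] [ 637. -139.   14.]
[ 552. -142.   40.] [ 548. -158.   15.]
[631. -84.  40.] [632. -87.  35.]
[549. -92.  40.] [ 545. -104.   15.]
```

Joint 6 is at its limit: yaw = j1 + 180 − j6. I use the equivalent half-turn grasp at yaw 180.

```bash

python3 -m jog '[[[0,0,0,0,0,-0.15,100],[0,0,0,0,0,-0.3,100],[0,0,0,0,0,-0.45,100],[0,0,0,0,0,-0.6,100],[0,0,0,0,0,-0.75,100]]]'
python3 -m jog '[[[0,0,0,0,0,-0.15,100],[0,0,0,0,0,-0.3,100],[0,0,0,0,0,-0.45,100],[0,0,0,0,0,-0.6,100],[0,0,0,0,0,-0.75,100]]]'
python3 -c "
from h import *
to(570,206,200,180)"
```

```text
time: 2.45
tcp_pos: [519.9, 63.2, 222.7]
orientation: [-178.1, -1.7, 48.8]
contact_force: [-0.3, 0.5, 0.3]
finger_gap: 0.997
grasp_force: 0.0
time: 2.95
tcp_pos: [519.8, 63.2, 222.7]
orientation: [-179.8, -2.6, 91.8]
contact_force: [0.4, 0.8, 0.8]
finger_gap: 1.0
grasp_force: 0.0
t 2.95 tcp [519.8  63.2 222.7] [-179.8   -2.6   91.8] F [0.4 0.8 0.8] gap 1.0
shift m [0.1401 0.0546 0.0288] turn [ 0.0314 -0.0388 -1.5396]
```

```bash

python3 -m jog '[[[0.14,0.055,0.0,0.031,-0.039,-1.54,100],[0.14,0.055,0.0,0.031,-0.039,-1.54,100],[0.14,0.055,0.0,0.031,-0.039,-1.54,100],[0.14,0.055,0.0,0.031,-0.039,-1.54,100],[0.14,0.055,0.0,0.031,-0.039,-1.54,100]]]'
python3 -c "
from h import *
to(570,206,200,180)"
```

```text
time: 3.45
tcp_pos: [571.9, 206.0, 228.4]
orientation: [179.6, -1.4, 134.9]
contact_force: [-0.1, -0.6, 0.3]
finger_gap: 1.003
grasp_force: 0.0
t 3.45 tcp [571.9 206.  228.4] [179.6  -1.4 134.9] F [-0.1 -0.6  0.3] gap 1.003
shift m [ 0.0006 -0.0016  0.0284] turn [ 0.0158 -0.0199 -0.7872]
```

```bash

python3 -m jog '[[[0,0,0.028,0.016,-0.02,-0.787,100],[0,0,0.028,0.016,-0.02,-0.787,100],[0,0,0.028,0.016,-0.02,-0.787,100],[0,0,0.028,0.016,-0.02,-0.787,100],[0,0,0.028,0.016,-0.02,-0.787,100]]]'
python3 -m jog '[[[0,0,0.0,0,0,-0.05,100],[0,0,0,0,0,-0.05,100]]]'
python3 - <<'E'
from h import *
f=grab("wrist"); cv2.imwrite("pics/w2.png",f["image"]); print(f["origin"],f["rotation"])
H=hsv(f); h,s,v=[H[...,i].astype(int) for i in range(3)]
rect(f,((h<6)|(h>173))&(s>170)&(v>90),12)
to(570,206,120,180)
E
```

```text
time: 3.95
tcp_pos: [571.2, 204.8, 200.7]
orientation: [180.0, -0.1, 177.7]
contact_force: [0.7, 0.4, 0.9]
finger_gap: 1.004
grasp_force: 0.0
time: 4.15
tcp_pos: [571.2, 204.9, 200.8]
orientation: [180.0, -0.1, -179.8]
contact_force: [-0.7, 0.0, -0.3]
finger_gap: 1.001
grasp_force: 0.0
[491.32552244 204.2980793  329.09102039] [1.61639622e+02 5.67589405e-02 9.01822864e+01]
px [109. 181.] n 7439 xy 575 58 size 110 x 73 long-axis yaw 38.4 zmed 15
px [496. 122.] n 270 xy 518 388 size 16 x 13 long-axis yaw -89.8 zmed 29
px [271. 195.] n 3802 xy 585 200 size 83 x 51 long-axis yaw 0.1 zmed 12
px [232. 335.] n 476 xy 734 159 size 77 x 8 long-axis yaw -14.2 zmed 19
t 4.2 tcp [571.4 205.1 200.8] [ 179.9   -0.  -179.9] F [ 0.5 -0.4 -0.8] gap 1.0
shift m [0.0013 0.0009 0.0808] turn [ 0.0009 -0.0008  0.0025]
```

View pics/w2.png

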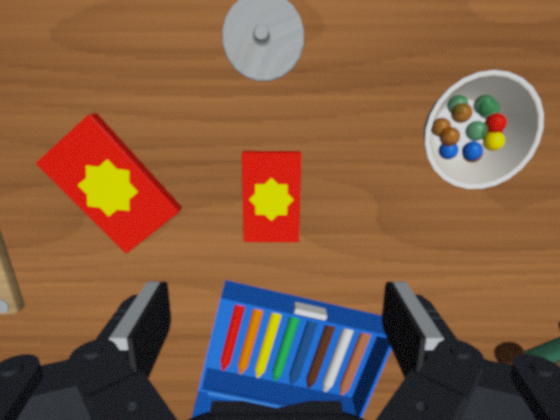

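Red layer is at (585,200), yaw 0°, and its size matches 84×52. I check where the open fingertips stand relative to the TCP from the wrist depth.

```bash
python3 - <<'E'
from h import *
f=dict(np.load('wrist.npz'))
for p in [(155,285),(160,290),(162,300),(150,310),(160,315),(392,287),(405,287),(395,315)]: print(p,world(f,*p).round())
to(575,200,60,180)
E
```

```text
(155, 285) [562. 159. 206.]
(160, 290) [563. 161. 208.]
(162, 300) [567. 162. 208.]
(150, 310) [563. 162. 220.]
(160, 315) [571. 162. 211.]
(392, 287) [561. 247. 207.]
(405, 287) [562. 252. 207.]
(395, 315) [569. 247. 214.]
t 4.2 tcp [571.4 205.1 200.8] [ 179.9   -0.  -179.9] F [ 0.5 -0.4 -0.8] gap 1.0
shift m [-0.0037 -0.0052  0.1408] turn [ 0.0009 -0.0008  0.0025]
```

```bash

python3 -m jog '[[[-0.0037,-0.0052,0.05,0,0,0,100],[-0.0037,-0.0052,0.1,0,0,0,100],[-0.0037,-0.0052,0.14,0,0,0,100],[-0.0037,-0.0052,0.16,0,0,0,100],[-0.0037,-0.0052,0.16,0,0,0,100]]]'
python3 -m jog '[[[0,0,0.012,0,0,0,100],[0,0,0.02,0,0,0,100],[0,0,0.024,0,0,0,100],[0,0,0.026,0,0,0,100],[0,0,0.026,0,0,0,100]]]'
python3 -c "
from h import *
f=grab('wrist')
H=hsv(f); h,s,v=[H[...,i].astype(int) for i in range(3)]
rect(f,((h<6)|(h>173))&(s>170)&(v>90),12)
cv2.imwrite('pics/w3.png',f['image'])
to(575,200,12,180)"
```

```text
time: 4.7
tcp_pos: [572.0, 199.2, 37.0]
orientation: [-179.9, -0.5, -179.8]
contact_force: [-0.9, -0.4, -0.5]
finger_gap: 1.004
grasp_force: 0.0
time: 5.2
tcp_pos: [575.6, 201.0, 14.8]
orientation: [179.9, -0.0, -179.7]
contact_force: [-0.3, -0.2, -0.1]
finger_gap: 0.997
grasp_force: 0.0
px [275. 299.] n 17421 xy 584 200 size 86 x 51 long-axis yaw -0.1 zmed 12
px [ 33. 315.] n 6420 xy 585 106 size 58 x 36 long-axis yaw -13.0 zmed 15
t 5.25 tcp [575.7 201.   14.9] [ 179.9   -0.  -179.7] F [0.1 0.2 0.1] gap 0.996
shift m [ 0.0007 -0.001   0.0029] turn [ 0.0013 -0.0001  0.0046]
```

View pics/w3.png

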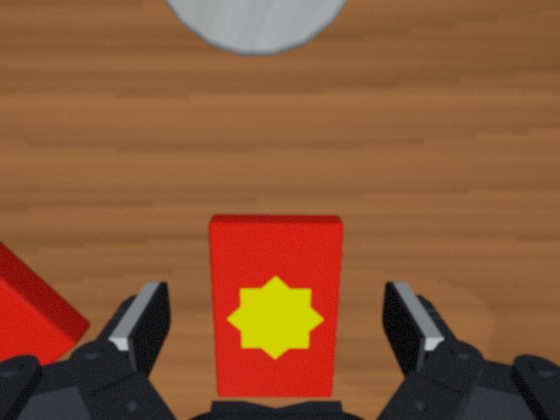

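The red layer (275,299) is centred between the open fingers. I close at low force.

```bash

python3 -m jog '[[[0,0,0.003,0,0,0,100],[0,0,0.003,0,0,0,75],[0,0,0.003,0,0,0,65],[0,0,0.003,0,0,0,60],[0,0,0.003,0,0,0,50]]]' 30
python3 -m jog '[[[0,0,0,0,0,0,40],[0,0,0,0,0,0,40],[0,0,0,0,0,0,40],[0,0,0,0,0,0,40],[0,0,0,0,0,0,40]]]'
```

```text
time: 5.75
tcp_pos: [575.5, 200.9, 11.8]
orientation: [179.9, -0.0, -179.7]
contact_force: [-1.2, 0.0, 1.5]
finger_gap: 0.6
grasp_force: 31.8
time: 6.25
tcp_pos: [575.6, 200.9, 11.8]
orientation: [179.9, -0.0, -179.7]
contact_force: [-1.1, -0.3, 5.6]
finger_gap: 0.595
grasp_force: 32.1
```

```bash

python3 -m jog '[[[0,0,-0.01,0,0,0,40],[0,0,-0.05,0,0,0,40],[0,0,-0.1,0,0,0,40],[0,0,-0.15,0,0,0,40],[0,0,-0.19,0,0,0,40]]]'
python3 -c "
from h import *
f=grab('wrist')
H=hsv(f); h,s,v=[H[...,i].astype(int) for i in range(3)]
t=read_state()['tcp_pos'];print(t)
rect(f,((h<6)|(h>173))&(s>170)&(v>90),t[2])
n=f['range_z'];
for p in [(250,250),(300,250),(275,240),(275,350),(240,300),(310,300)]: print(world(f,*p).round(1))
to(560,-108,200,-175.8)"
```

```text
time: 6.75
tcp_pos: [575.8, 200.7, 204.6]
orientation: [179.9, 0.1, -179.7]
contact_force: [0.4, 0.7, -1.2]
finger_gap: 0.599
grasp_force: 31.9
[579.03763243 201.86227205 211.56581991]
px [113. 175.] n 7272 xy 526 146 size 42 x 27 long-axis yaw 38.6 zmed 15
px [502. 116.] n 242 xy 504 272 size 6 x 5 long-axis yaw -89.7 zmed 30
px [276. 302.] n 17975 xy 580 200 size 82 x 49 long-axis yaw 0.3 zmed 204
[553.8 190.4 205.7]
[554.5 209.3 204. ]
[550.1 199.8 204.6]
[599.8 199.9 204.6]
[575.8 186.  204.9]
[575.8 213.7 204.7]
t 6.8 tcp [579.  201.9 211.6] [ 179.7    0.6 -179.7] F [2.  1.6 2.9] gap 0.598
shift m [ 0.0206 -0.3098  0.0097] turn [ 0.005   0.0115 -0.0688]
```

```bash

python3 -m jog '[[[0.01,-0.03,0,0,0,0,40],[0.019,-0.08,0,0,0,-0.069,40],[0.019,-0.13,0,0,0,-0.069,40],[0.019,-0.175,0,0,0,-0.069,40],[0.019,-0.215,0,0,0,-0.069,40]]]'
python3 -m jog '[[[0,-0.035,0,0,0,0,40],[0,-0.065,0,0,0,0,40],[0,-0.085,0,0,0,0,40],[0,-0.095,0,0,0,0,40],[0,-0.095,0,0,0,0,40]]]'
python3 - <<'E'
from h import *
for n in("wrist","scene","side"):
    f=grab(n); H=hsv(f); h,s,v=[H[...,i].astype(int) for i in range(3)]
    print(n); rect(f,(h>100)&(h<125)&(s>180)&(v>80),40)
    if n=="wrist": rect(f,((h<6)|(h>173))&(s>170)&(v>90),read_state()['tcp_pos'][2])
    cv2.imwrite(f'pics/{n}4.png',f['image'])
to(560,-108,200,-175.8)
E
```

```text
time: 7.3
tcp_pos: [556.8, -16.5, 201.1]
orientation: [179.9, -0.1, -175.8]
contact_force: [1.0, 0.1, -1.7]
finger_gap: 0.601
grasp_force: 31.9
time: 7.8
tcp_pos: [564.3, -110.1, 200.8]
orientation: [179.9, -0.1, -175.9]
contact_force: [0.2, 0.7, -1.2]
finger_gap: 0.597
grasp_force: 31.9
wrist
px [267. 194.] n 2608 xy 567 -118 size 49 x 35 long-axis yaw -85.9 zmed 40
px [542. 328.] n 409 xy 691 143 size 79 x 31 long-axis yaw 5.1 zmed 30
px [552. 404.] n 183 xy 763 180 size 31 x 12 long-axis yaw 49.9 zmed 3
px [459. 202.] n 6889 xy 521 -46 size 46 x 28 long-axis yaw 38.3 zmed 15
px [276. 304.] n 18081 xy 573 -110 size 86 x 52 long-axis yaw 3.9 zmed 201
scene
px [256. 224.] n 217 xy 592 -107 size 71 x 39 long-axis yaw 18.5 zmed 41
px [367. 311.] n 1928 xy 763 212 size 181 x 119 long-axis yaw 75.5 zmed 51
side
px [140. 239.] n 3506 xy 803 198 size 345 x 182 long-axis yaw -28.2 zmed 51
px [273. 209.] n 232 xy 586 -107 size 79 x 49 long-axis yaw 3.2 zmed 40
t 7.95 tcp [ 564.3 -108.1  201. ] [ 1.799e+02 -1.000e-01 -1.757e+02] F [-0.7  0.1 -1.1] gap 0.601
shift m [0.0043 0.0004 0.001 ] turn [ 0.0019 -0.0013  0.0013]
```

View pics/wrist4.png

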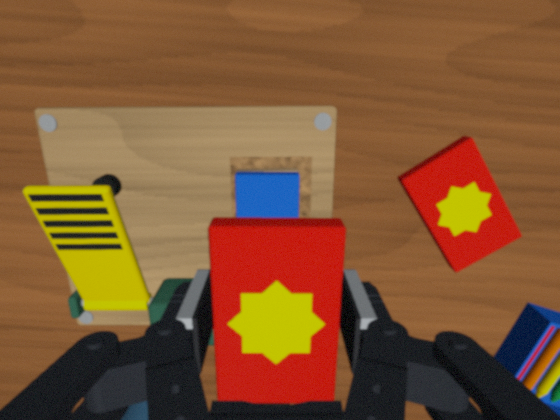

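The wrist view shows the blue layer's near edge at row 171, columns 236–300, and the held red layer's near edge at row 219. Blue centre is about (591,-115), yaw ~4°. I align and descend part way.

```bash

python3 -m jog '[[[-0.009,-0.003,0,0,0,0,40],[-0.017,-0.0085,0,0,0,0,40],[-0.017,-0.0085,0.03,0,0,0,40],[-0.017,-0.0085,0.07,0,0,0,40],[-0.017,-0.0085,0.1,0,0,0,40]]]'
python3 -m jog '[[[0,0,0.015,0,0,0,40],[0,0,0.025,0,0,0,40],[0,0,0.03,0,0,0,40],[0,0,0.03,0,0,0,40]]]'
python3 - <<'E'
from h import *
f=grab("wrist"); g=f["image"]; s=grab("side")["image"]
a=cv2.resize(g[100:310,170:380],(560,560)); b=cv2.resize(s[165:235,235:325],None,fx=6,fy=6)
cv2.imwrite('pics/w5.png',a); cv2.imwrite('pics/s5.png',b)
to(582,-115.6,60,-175.8)
E
```

```text
time: 8.45
tcp_pos: [582.6, -116.0, 99.4]
orientation: [179.9, -0.0, -175.7]
contact_force: [-0.4, 0.3, -0.3]
finger_gap: 0.606
grasp_force: 31.9
time: 8.85
tcp_pos: [582.5, -116.2, 71.0]
orientation: [179.9, -0.0, -175.8]
contact_force: [0.5, 0.3, -0.6]
finger_gap: 0.599
grasp_force: 31.9
t 8.95 tcp [ 583.  -116.4   72.1] [ 1.800e+02  1.000e-01 -1.758e+02] F [ 0.2 -0.8 -1.1] gap 0.597
shift m [0.0009 0.0009 0.0121] turn [0.0007 0.0011 0.0004]
```

View pics/w5.png

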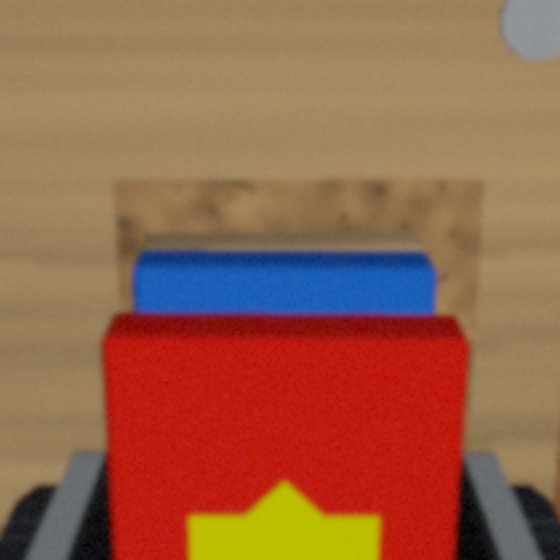

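Blue's near top edge in the crop runs (133,268)–(436,268), and red's runs (105,337)–(468,337). I convert both to world positions.

```bash
python3 - <<'E'
from h import *
f=dict(np.load('wrist.npz')); print(world(f,275,260).round(1),world(f,276,210).round(1))
w=lambda c,z: world(f,170+c[0]*.375,100+c[1]*.375,z)
for cs,z in (([(133,268),(436,268)],40),([(105,337),(468,337)],72)):
    a,b=[w(c,z) for c in cs]; d=b-a; m=(a+b)/2; t=np.arctan2(d[1],d[0])-np.pi/2
    print("width",np.linalg.norm(d).round(1),"mid",m.round(1),"yaw",np.degrees(t).round(1),"centre",(m+42*np.array([np.cos(t),np.sin(t),0])).round(1))
E
```

```text
[ 565.4 -118.4   70.4] [ 555.4 -118.8   39.8]
width 50.9 mid [ 550.8 -118.8   40. ] yaw 4.2 centre [ 592.7 -115.7   40. ]
width 49.9 mid [ 551.  -118.6   72. ] yaw 4.2 centre [ 592.9 -115.5   72. ]
```

They agree within 1 mm. I lower, watching the force.

```bash

python3 -m jog '[[[0,0,0.007,0,0,0,40],[0,0,0.013,0,0,0,40],[0,0,0.016,0,0,0,40],[0,0,0.018,0,0,0,40],[0,0,0.018,0,0,0,40]]]'
python3 -m jog '[[[0,0,0.001,0,0,0,40],[0,0,0.001,0,0,0,40]]]'
```

```text
time: 9.45
tcp_pos: [581.6, -116.2, 52.7]
orientation: [179.9, -0.1, -175.8]
contact_force: [-0.4, 0.8, -1.7]
finger_gap: 0.593
grasp_force: 31.9
time: 9.65
tcp_pos: [582.0, -116.3, 52.1]
orientation: [179.9, -0.0, -175.8]
contact_force: [-0.5, -0.1, -1.5]
finger_gap: 0.597
grasp_force: 31.9
```

```bash

python3 -m jog '[[[0,0,0.001,0,0,0,40],[0,0,0.001,0,0,0,40],[0,0,0.001,0,0,0,40]]]'
```

```text
time: 9.95
tcp_pos: [582.2, -116.3, 51.8]
orientation: [179.9, 0.0, -175.8]
contact_force: [-1.9, -0.1, 5.6]
finger_gap: 0.6
grasp_force: 32.5
```

Touching at 5.6 N. I open gently.

```bash

python3 -m jog '[[[0,0,0,0,0,0,61],[0,0,0,0,0,0,64],[0,0,0,0,0,0,68],[0,0,0,0,0,0,74],[0,0,0,0,0,0,85]]]' 20
python3 -m jog '[[[0,0,0,0,0,0,100],[0,0,0,0,0,0,100],[0,0,-0.01,0,0,0,100],[0,0,-0.03,0,0,0,100],[0,0,-0.06,0,0,0,100]]]'
python3 -m jog '[[[0.01,0,-0.03,0,0,0,100],[0.03,0,-0.06,0,0,0,100],[0.06,0,-0.1,0,0,0,100],[0.09,0,-0.13,0,0,0,100],[0.09,0,-0.13,0,0,0,100]]]'
python3 - <<'E'
from h import *
f=grab("wrist"); g=f["image"]; H=hsv(f); h,s,v=[H[...,i].astype(int) for i in range(3)]
m=cv2.morphologyEx((((h<6)|(h>173))&(s>170)&(v>90)|((h>20)&(h<35)&(s>170)&(v>150))).astype(np.uint8),cv2.MORPH_CLOSE,np.ones((3,3)))
rect(f,m,52)
cv2.imwrite('pics/w6.png',g)
to(0,0,0,-175.8)
E
```

```text
time: 10.45
tcp_pos: [581.9, -116.2, 50.9]
orientation: [179.9, -0.1, -175.8]
contact_force: [-1.0, 0.1, 0.2]
finger_gap: 0.849
grasp_force: 0.0
time: 10.95
tcp_pos: [580.6, -116.0, 110.8]
orientation: [179.9, -0.2, -175.8]
contact_force: [-0.0, -0.3, 0.1]
finger_gap: 0.998
grasp_force: 0.0
time: 11.45
tcp_pos: [491.4, -123.6, 246.7]
orientation: [-179.9, 0.3, -175.8]
contact_force: [1.9, 0.7, 0.4]
finger_gap: 0.999
grasp_force: 0.0
px [437. 255.] n 6006 xy 556 35 size 102 x 61 long-axis yaw 38.0 zmed 15
px [277. 277.] n 4026 xy 591 -117 size 87 x 51 long-axis yaw 3.4 zmed 52
px [122. 272.] n 1631 xy 598 -262 size 68 x 65 long-axis yaw 20.2 zmed 80
px [172. 332.] n 209 xy 658 -219 size 35 x 11 long-axis yaw -13.8 zmed 41
t 11.5 tcp [ 492.5 -123.5  244.5] [-180.     0.3 -175.8] F [ 0.9 -0.  -0.5] gap 0.999
shift m [0.4834 0.1591 0.2421] turn [-0.0006  0.0048 -0.0006]
```

View pics/w6.png

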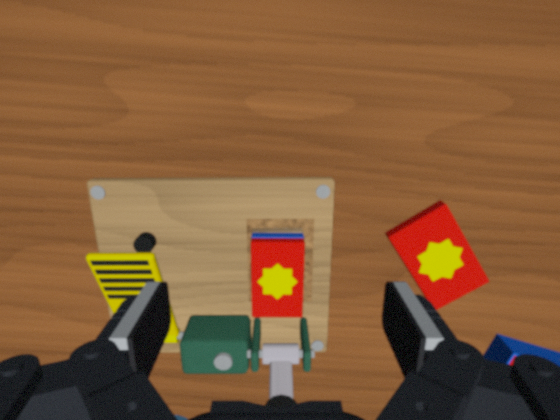

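Red lies on the pile at (591,-117), yaw 3.4°, top at z 52. I check the front edge profile for flushness, and measure the pedal.

```bash
python3 - <<'E'
from h import *
f=dict(np.load('wrist.npz')); 
for v in range(226,250): print(v,f["image"][v,277],world(f,277,v).round(1),world(f,277,v,52).round(1)[0],world(f,277,v,40).round(1)[0])
print([ (u,f["image"][236,u].tolist()) for u in (248,250,251,252,253,254,300,301,302,303,304,305,306)])
print([ (u,f["image"][244,u].tolist()) for u in (248,250,251,252,253,254,300,301,302,303,304,305,306)])
for p in [(90,255),(152,255),(123,257),(125,275),(128,290),(123,265)]: print(p,world(f,*p).round())
E
```

```text
226 [ 81 120 151] [ 549.  -119.7   16.4] 535.3 539.9
227 [ 83 116 145] [ 550.  -119.6   16.8] 536.3 540.9
228 [ 87 114 138] [ 550.5 -119.6   18.2] 537.3 542.0
229 [ 81 107 129] [ 550.3 -119.6   21.6] 538.3 543.0
230 [ 91 114 134] [ 550.6 -119.6   23.5] 539.3 544.0
231 [100 114 134] [ 550.4 -119.6   26.7] 540.3 545.1
232 [119 112 120] [ 551.2 -119.6   27.5] 541.3 546.1
233 [130  89  83] [ 550.6 -119.6   31.5] 542.3 547.2
234 [139  70  35] [ 550.9 -119.6   33.4] 543.3 548.2
235 [147  70  27] [ 551.2 -119.5   35.3] 544.3 549.3
236 [158  79  53] [ 551.2 -119.5   38. ] 545.3 550.3
237 [156  80  97] [ 551.6 -119.5   39.5] 546.3 551.4
238 [114  57 130] [ 551.2 -119.5   42.9] 547.3 552.4
239 [ 52  29 142] [ 551.4 -119.5   44.9] 548.3 553.5
240 [  7  18 150] [ 551.2 -119.5   47.7] 549.4 554.5
241 [ 11  17 166] [ 551.5 -119.5   49.5] 550.4 555.6
242 [ 20  30 188] [ 552.1 -119.5   50.4] 551.4 556.6
243 [ 20  29 200] [ 552.5 -119.4   51.8] 552.4 557.7
244 [ 13  25 203] [ 553.8 -119.4   51.3] 553.5 558.8
245 [ 22  32 205] [ 554.7 -119.3   51.6] 554.5 559.8
246 [ 17  31 204] [ 555.7 -119.2   51.6]
[... 242 characters left out ...]
 (252, [147, 87, 84]), (253, [156, 80, 58]), (254, [159, 81, 54]), (300, [158, 79, 52]), (301, [157, 79, 55]), (302, [150, 84, 70]), (303, [133, 95, 101]), (304, [106, 110, 132]), (305, [88, 117, 149]), (306, [83, 123, 155])]
[(248, [83, 119, 151]), (250, [53, 82, 162]), (251, [35, 55, 185]), (252, [22, 35, 199]), (253, [17, 35, 205]), (254, [22, 32, 204]), (300, [17, 31, 203]), (301, [12, 29, 202]), (302, [23, 36, 202]), (303, [31, 48, 196]), (304, [52, 81, 184]), (305, [79, 117, 178]), (306, [93, 136, 177])]
(90, 255) [ 561. -280.   84.]
(152, 255) [ 559. -228.   81.]
(123, 257) [ 561. -252.   85.]
(125, 275) [ 582. -254.   78.]
(128, 290) [ 602. -255.   71.]
(123, 265) [ 569. -253.   84.]
```

Red is flush within ~1 mm. The tread is at about (579,-254,79), matching the model. I shut the fingers and go above the tread.

```bash

python3 -m jog '[[[-0.02,-0.04,0,0,0,0,0],[-0.04,-0.08,0,0,0,0,0],[-0.06,-0.12,0.03,0,0,0,0],[-0.075,-0.136,0.07,0,0,0,0],[-0.075,-0.136,0.11,0,0,0,0]]]'
python3 -m jog '[[[0,0,0.015,0,0,0,0],[0,0,0.025,0,0,0,0],[0,0,0.025,0,0,0,0],[0,0,0.025,0,0,0,0]]]'
python3 -c "
from h import *
to(578,-254,93,-175.8)"
```

```text
time: 12.0
tcp_pos: [580.3, -256.2, 128.3]
orientation: [-180.0, 0.1, -175.9]
contact_force: [-0.9, 0.0, -0.8]
finger_gap: 0.142
grasp_force: 0.0
time: 12.4
tcp_pos: [577.8, -253.1, 106.5]
orientation: [180.0, 0.0, -175.8]
contact_force: [-0.4, -1.0, 0.4]
finger_gap: 0.001
grasp_force: 0.0
t 12.4 tcp [ 577.8 -253.1  106.5] [ 180.     0.  -175.8] F [-0.4 -1.   0.4] gap 0.001
shift m [-0.0001 -0.0009  0.0135] turn [0.0006 0.0003 0.0006]
```

```bash

python3 -m jog '[[[0,0,0.008,0,0,0,0],[0,0,0.014,0,0,0,0],[0,0,0.02,0,0,0,0],[0.001,0,0.025,0,0,0,0],[0.002,0,0.03,0,0,0,0]]]'
python3 -m jog '[[[0.001,0,0.005,0,0,0,0],[0.002,0,0.01,0,0,0,0],[0.003,0,0.014,0,0,0,0],[0.004,0,0.018,0,0,0,0],[0.004,0,0.021,0,0,0,0]]]'
```

```text
time: 12.9
tcp_pos: [574.7, -253.6, 76.6]
orientation: [-180.0, -0.0, -175.8]
contact_force: [-1.4, -1.1, 5.5]
finger_gap: -0.003
grasp_force: 2.6
time: 13.4
tcp_pos: [571.2, -253.8, 55.8]
orientation: [-180.0, 0.0, -175.8]
contact_force: [-1.4, -0.1, 6.9]
finger_gap: 0.004
grasp_force: 3.1
```

```bash

python3 -m jog '[[[0,0,0.002,0,0,0,0],[0,0,0.004,0,0,0,0],[0,0,0.005,0,0,0,0],[0,0,0.005,0,0,0,0]]]'
```

```text
time: 13.8
tcp_pos: [571.0, -253.9, 52.0]
orientation: [-180.0, 0.0, -175.8]
contact_force: [-4.0, 0.7, 11.8]
finger_gap: 0.002
grasp_force: 5.9
```

```bash

python3 -m jog '[[[0,0,0.001,0,0,0,0],[0,0,0.0015,0,0,0,0],[0,0,0.0015,0,0,0,0],[0,0,0.0015,0,0,0,0]]]'
python3 -c "
from h import *
f=grab('side')
for p in [(273,205),(270,207),(275,203)]: print(world(f,*p).round())
cv2.imwrite('pics/s7.png',cv2.resize(f['image'][140:250,215:335],None,fx=5,fy=5))"
```

```text
time: 14.2
tcp_pos: [571.0, -253.9, 51.7]
orientation: [-180.0, 0.0, -175.8]
contact_force: [-6.7, 0.7, 19.0]
finger_gap: -0.003
grasp_force: 9.5
[ 585. -106.   56.]
[589. -97.  53.]
[ 585. -118.   57.]
```

View pics/s7.png

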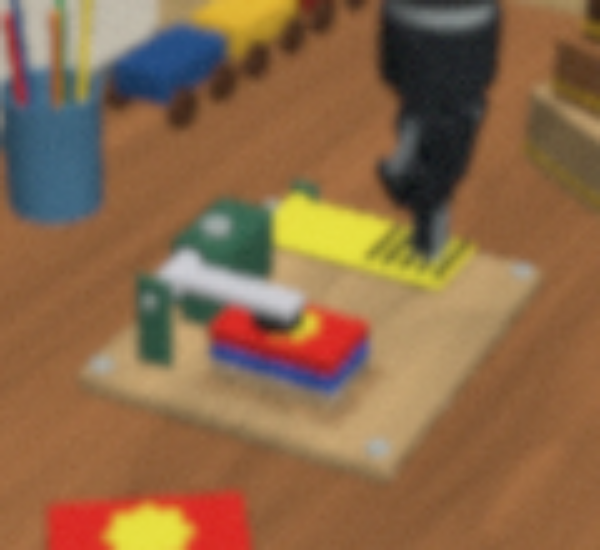

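The force has risen to 19 N with almost no travel, so the pedal is at its stop. The picture shows the pad on the red star at (280,320) with the pile neat. I hold a second, then raise slowly.

```bash

python3 -m jog '[[[0,0,0,0,0,0,0],[0,0,0,0,0,0,0],[0,0,0,0,0,0,0],[0,0,0,0,0,0,0],[0,0,0,0,0,0,0]]]'
python3 -m jog '[[[0,0,0,0,0,0,0],[0,0,0,0,0,0,0],[0,0,0,0,0,0,0],[0,0,0,0,0,0,0],[0,0,0,0,0,0,0]]]'
python3 -m jog '[[[0,0,-0.004,0,0,0,0],[0,0,-0.008,0,0,0,0],[-0.001,0,-0.012,0,0,0,0],[-0.002,0,-0.017,0,0,0,0],[-0.003,0,-0.022,0,0,0,0]]]'
python3 -m jog '[[[0,0,-0.005,0,0,0,0],[-0.001,0,-0.01,0,0,0,0],[-0.001,0,-0.015,0,0,0,0],[-0.001,0,-0.02,0,0,0,0],[-0.001,0,-0.025,0,0,0,0]]]'
python3 -m jog '[[[0,0,-0.02,0,0,0,0],[0,0,-0.05,0,0,0,0],[0.03,0,-0.1,0,0,0,0],[0.06,0.04,-0.13,0,0,0,0],[0.09,0.08,-0.15,0,0,0,0]]]'
python3 -m jog '[[[0,0,0,0,0,0,0],[0,0.02,0,0,0,0,0],[0,0.04,0,0,0,0,0],[0,0.04,0,0,0,0,0],[0,0.04,0,0,0,0,0]]]'
python3 - <<'E'
from h import *
f=grab("wrist"); g=f["image"]; H=hsv(f); h,s,v=[H[...,i].astype(int) for i in range(3)]
m=cv2.morphologyEx((((h<6)|(h>173))&(s>170)&(v>90)|((h>20)&(h<35)&(s>170)&(v>150))).astype(np.uint8),cv2.MORPH_CLOSE,np.ones((3,3)))
rect(f,m,52)
cv2.imwrite('pics/w8.png',g); to(0,0,0,-175.8)
E
```

```text
time: 14.75
tcp_pos: [571.0, -253.9, 51.7]
orientation: [-180.0, 0.1, -175.8]
contact_force: [-6.4, 1.2, 18.5]
finger_gap: 0.0
grasp_force: 9.5
time: 15.25
tcp_pos: [571.0, -253.9, 51.7]
orientation: [-180.0, 0.1, -175.8]
contact_force: [-6.3, 0.9, 19.5]
finger_gap: 0.002
grasp_force: 9.5
time: 15.75
tcp_pos: [573.9, -253.4, 70.8]
orientation: [179.9, -0.1, -175.8]
contact_force: [-0.9, -0.7, 3.1]
finger_gap: 0.001
grasp_force: 1.6
time: 16.25
tcp_pos: [575.3, -252.9, 95.8]
orientation: [179.9, -0.0, -175.8]
contact_force: [2.1, -0.2, 1.1]
finger_gap: -0.0
grasp_force: 0.9
time: 16.75
tcp_pos: [489.4, -192.6, 239.6]
orientation: [180.0, -0.0, -175.9]
contact_force: [0.9, 1.0, 0.2]
finger_gap: -0.004
grasp_force: 0.0
time: 17.25
tcp_pos: [487.1, -152.6, 237.5]
orientation: [179.9, -0.1, -175.7]
contact_force: [1.1, -0.9, 0.3]
finger_gap: -0.001
grasp_force: 0.0
px [466. 266.] n 6264 xy 555 31 size 103 x 60 long-axis yaw 38.5 zmed 15
px [315. 278.] n 2216 xy 591 -117 size 86 x 51 long-axis yaw 4.3 zmed 51
px [157. 300.] n 3067 xy 610 -257 size 89 x 66 long-axis yaw 18.1 zmed 71
px [549. 404.] n 232 xy 706 158 size 48 x 8 long-axis yaw -14.8 zmed 17
t 17.3 tcp [ 487.3 -152.9  237.5] [ 1.799e+02 -1.000e-01 -1.758e+02] F [-0.3 -0.4  0.3] gap -0.003
shift m [0.4742 0.1881 0.2388] turn [ 0.001  -0.0022  0.0002]
```

View pics/w8.png

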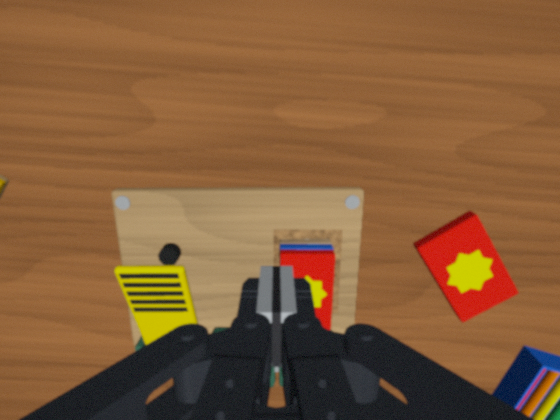

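The picture shows the pile unchanged at (315,278), at (591,-117) with yaw 4.3°. The pedal at (155,300) is up again, and the robot is clear.

```bash
python3 -c "
from h import *
f=dict(np.load('wrist.npz'))
for p in [(152,270),(155,290)]: print(world(f,*p).round())
print(order.sign_off())"
```

```text
[ 562. -253.   83.]
[ 584. -253.   77.]
the job is handed in; nothing more can be done
None
```

The red layer sits flush on the pile to about 1 mm, the pedal was held at its stop for about a second and is back up, and the job is handed in; the sign-off returned no verdict.

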